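# Seat the reference disc in the reader's tray and start the check

## Task

The white-faced reference disc has been left lying on the reader's pulled-out tray, across the rim of its round recess. Without picking it up, nudge it over the rim with a fingertip until it drops in and lies flat; then push the tray fully home into the reader, and only then press the round start key right down and let it go. Leave everything else on the bench where it is.

Things in the scene. Friction and masses are not known exactly. Their poses are not given: they have to be found in the camera images.
- disc_center (a point): Centre (half-way up) of the loose reference disc: flat aluminium disc with a white ceramic face, 60 mm in diameter, 10 mm thick, about 70 g. z axis: the disc's axis. It starts flat on the tray's deck, its centre 39 to 71 mm from the centre of the recess, on the side away from the reader (straight out or up to about 40 degrees to either side), and slides easily.
- recess (a point): Centre of the round recess in the black tray, at deck level (34 mm above the bench). It is 63 mm in diameter, 5 mm deep, with a grey floor; a seated disc stands 5 mm proud, its centre level with this point. Moves with the tray. x axis: level, the way the tray slides in (into the reader); y: level, across the 130 mm wide tray; z up. Flat deck reaches 115 mm from here to the front edge.
- tray_front (a point): Middle of the tray's flat upright front face (130 mm wide, 18 mm high, from 16 to 34 mm above the bench; this point is 25 mm above the bench). Same axes as the recess: push it along +x to close the tray. When the tray is home this face still stands 20 mm out from the reader's front.
- tray (a joint): How far the tray is out, in m: 0 = fully home against its stop, 0.15 = fully out (starts 0.142 to 0.15). It slides stiffly (about 3 N) and stays where it is left. The slot in the reader leaves 8 mm above the deck, so the disc passes only when it is seated.
- key_top (a point): Centre of the top of the round grey start key, 26 mm in diameter, on the white shoulder beside the clear hood, 60 mm behind the reader's front; its top is 64 mm above the bench, 8 mm above the shoulder. Same axes as the recess.
- start_key (a joint): How far the start key is pressed, in m: 0 = up, 0.005 = right down. Spring: about 1.5 N to begin, 5 N right down; springs back.
- reader: The white bench-top reader, fixed to the bench. Origin on the bench, at the middle of the front; x axis points into the reader (away from the tray). It is 270 mm wide and 360 mm deep; the front 150 mm (two white shoulders with a clear hood between) is 56 mm high, then a sloping screen rises to 194 mm at the back.
- case: Bystander: the disc's empty open case, 85 x 85 x 20 mm, in front of the tray. Origin: centre of underside.
- tweezers: Bystander: steel tweezers lying beside the tray, 125 mm long, 8 mm high.
- vial: Bystander: amber vial with a black cap, 24 mm across, 46 mm high, standing beside the tray. Origin: centre of underside.
- marker: Bystander: white marker pen with a blue cap, 130 mm long, 15 mm high, lying in front of the tray.
- bottle: Bystander: glass bottle with a blue cap, 70 mm across, 135 mm high. Origin: centre of underside.
- beaker: Bystander: glass beaker, 68 mm across, 90 mm high. Origin: centre of underside.
- jar: Bystander: white jar with a red cap, 72 mm across, 100 mm high. Origin: centre of underside.
- tube_rack: Bystander: white rack with blue-capped tubes, 85 x 127 x 42 mm. Origin: centre of underside.
Not all that is in view belongs to the job. Of the things shaped like the part that bears disc_center, the aluminium one is meant.

How it is judged:
By the outcome, as a careful person would: the job done as asked, in the order asked, and still so for the second after the job is handed in, with the robot touching nothing.
It also fails if it takes over 51 s, if anything falls off the work surface, if the arm or the gripper's body presses on something with over 40 N, if the wrist force passes 120 N, or if a joint passes its speed limit or range.

## Robot

A 6-joint arm with a two-finger parallel gripper is mounted at the origin on the work surface. World frame = base frame: x ahead of the robot, y to its left, z up, the work surface at z = 0. Lengths are in m, angles in degrees, forces in N, time in s.
With the tool pointing down it reaches from about 0.4 to 0.825 m from the base axis. Payload 7 kg.
Tool frame: the origin (TCP) lies midway between the tips of the shut fingers; the grasp point (between the pads) lies 19 mm behind it (ctrl.grasp_offset is the distance from the TCP to the grasp point, in m); z points along the fingers, x is the direction in which the jaws open and shut, and the axes are right-handed (so a half turn about z gives the same grasp; the last joint's range is limited). The gripper opens to 88 mm and grips with 3 to 60 N. Pads are 19 mm wide; open, the fingers measure 130 mm over their backs; the gripper's body (78 mm by 193 mm) begins 47 mm behind the grasp point.
Start: joints at [-50.701, 20.546, 0.682, 0, -70.136, -16.507], TCP at [0.261, -0.622, 0.203] pointing down, gripper open.
Joint ranges: [-176.03, 176.03], [-82.01, 121.73], [-58.28, 71.71], [-173.87, 95.51], [-174.79, -0.11], [-173.66, 173.66]. Speed limits (degrees/s): [136.94, 136.94, 172.46, 180, 180, 180].

## Interface

Orientations are given as [roll, pitch, yaw] about the fixed x, y, z axes, in that order (R = Rz(yaw) Ry(pitch) Rx(roll)).
In Python, from plant import sensors, snapshot, order, ctrl gives the robot as it stands.
- The arm moves only by the tool send_rows, never from a script. Its argument "commands" is a list of rows, each a list of 3 entries, a list of its own where there are three numbers: the closure, from 0 (fully open) to 1 (shut), then the shift along the world's x, y, z in units of 0.25 m (1.0 is 0.25 m), then the turn, a rotation vector about the world's x, y, z in units of 360 degrees (1.0 is 360 degrees). In form: [[hand, [x, y, z], [ax, ay, az]], ...]. A call has 1 to 12 rows; each row shifts and turns the pose as measured when the row begins; what a row does not reach is not made up. A row lasts 1/10 s, in which the tool goes at most 50 mm and 8.59 degrees, less where a joint would pass 70% of its speed; a pose out of reach is approached as far as the arm can. A call with a number of a shift or a turn outside -1 to 1 is refused whole. A call with a gripper value outside its range is refused whole. The fingers move at their own pace and stop on an object; the grip force is fixed at half the most. Time passes only in rows, so rows that do not move let the fingers close. It gives the time, the measured TCP pose, the force and the opening at its end, in the units of the state.
- sensors.get_obs(): the state, without advancing time (a new reading comes with each control period).
- snapshot(name): name is "scene" or "top" or "wrist"; returns a dict with "color" (400x640x3 uint8, blue, green, red), "z_map" (400x640 float32, m along the optical axis (not along the pixel's ray), 0 where there is no reading), "mtx" (3x3 intrinsics, pixels), "xyz" and "attitude" of the camera in the world. Camera axes: x right, y down, z forward; pixel columns grow to the right and rows downward; lengths in m; the calibration is good to about 2 mm. The wrist camera is an equidistant fisheye: a pixel r from the principal point sees the ray r / f radians off the axis. A picture is of the moment at which its call begins.
- order.close_job(): hands the job in, once; it reports no verdict.
The state is a dict: "clock": time; "joint_pos": joint angles; "qvel": joint speeds; "tau": joint torques, N m; "tool_pos": TCP position; "orientation": TCP orientation; "force": force on the tool from outside, world axes, zero at the start; "moment": the same for the moment, N m; "opening": finger opening in m.
Only numpy, scipy, OpenCV 4.12 (cv2) and the standard library are available. Lean on these libraries where they do the work, as an engineer would, in place of code of your own. Each camera call takes 0.05 s, during which the arm holds its last target.

## Working session

There is one attempt and no reset: what is moved stays moved. The work goes in short steps, Python scripts to look and compute and a tool call to move; the robot and the scene stay as the last step left them, time stands still between calls to the robot, and variables do not carry over. Pictures are saved under pics/ and viewed, and the job is handed in when it is done.

Besides the shell and the picture viewer there is one more tool, called after ">>>" as name([rows], argument=value, ...), one row to a line, values as JSON. send_rows: Moves the arm, as the interface text tells. Its arguments: {"type":"object","properties":{"commands":{"type":"array","items":{"type":"array"}}},"required":["commands"]}

```bash
mkdir -p pics; ls; cat > h.py <<'E'
import numpy as np,cv2
from plant import sensors,snapshot,order,ctrl
from scipy.spatial.transform import Rotation as R
def att(a):
    a=np.array(a,float)
    if a.shape==(3,3): return a
    return R.from_euler('xyz',a,degrees=True).as_matrix()
def world(s,u,v,z=None):
    K=s['mtx'];ray=np.array([(u-K[0,2])/K[0,0],(v-K[1,2])/K[1,1],1.])
    A=att(s['attitude']);d=A@ray;p=np.array(s['xyz'])
    if z is None: return p+d*s['z_map'][int(v),int(u)]
    return p+d*(z-p[2])/d[2]
def proj(s,P):
    c=att(s['attitude']).T@(np.array(P)-np.array(s['xyz']));q=s['mtx']@c;return q[:2]/q[2]
E
python3 - <<'E'
from h import *
print(sensors.get_obs())
for n in ['top','scene']:
    s=snapshot(n);cv2.imwrite(f'pics/{n}0.png',s['color']);print(n,s['mtx'],s['xyz'],s['attitude'])
E
```

```text
pics
{'clock': 0.0, 'joint_pos': array([-5.07007844e+01,  2.05941321e+01,  6.34239105e-01, -2.06557248e-02,
       -7.01348437e+01, -1.65050539e+01]), 'qvel': array([-0.05724775,  0.07160811, -0.06400398, -0.11400635,  0.05749213,
       -0.07568465]), 'tau': array([ 1.50246509e-03, -5.82718742e+01,  2.93056619e+01,  6.99717075e+00,
        6.89963999e-03, -1.65563106e-04]), 'tool_pos': array([ 0.26126611, -0.62182329,  0.20229412]), 'orientation': array([-1.7999170e+02, -9.6350032e-02,  1.1278712e+02]), 'force': array([ 0.32981113, -0.57038032, -0.15456242]), 'moment': array([ 0.02849538,  0.01707213, -0.00422655]), 'opening': 0.08747786560766917}
top [[373.03822998   0.         317.79696246]
 [  0.         373.03822998 194.82255884]
 [  0.           0.           1.        ]] [0.54851099 0.10548988 0.89072238] [-176.46183306   -0.49401632  -90.4397202 ]
scene [[415.4621231    0.         315.89413773]
 [  0.         415.4621231  204.31877839]
 [  0.           0.           1.        ]] [ 1.21044756 -0.25924865  0.82035182] [-135.10773702   -0.51538935   61.87440816]
```

View pics/top0.png

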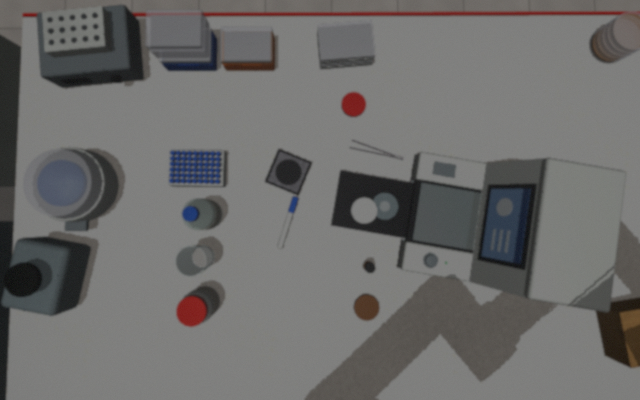

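View pics/scene0.png

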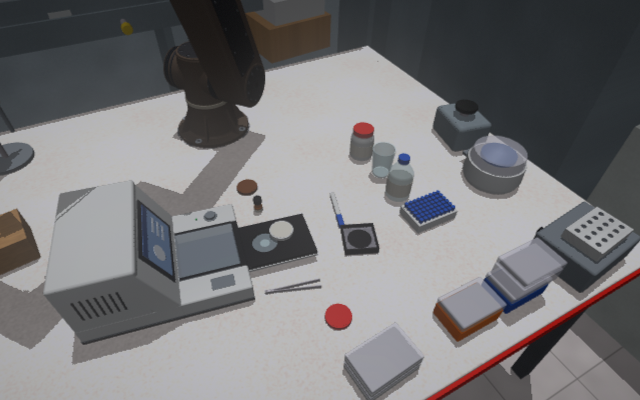

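```bash
python3 - <<'E'
from h import *
s=snapshot('top')
np.savez('s0.npz',**s)
c=s['color'][150:280,320:500];cv2.imwrite('pics/crop0.png',cv2.resize(np.clip(c*1.6,0,255).astype('uint8'),None,fx=4.4,fy=4.4,interpolation=cv2.INTER_CUBIC))
E
```

```text
(no output)
```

View pics/crop0.png

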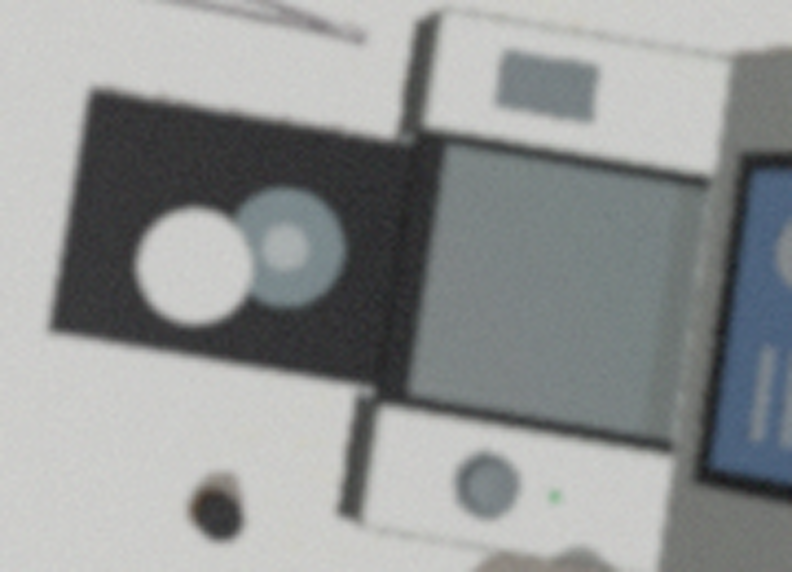

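The disc-like things are the red one at (353,104), the brown one at (366,306), and the white-faced one at about (364,210). Only the last lies across the recess rim, so it is the one meant. The round key is at about (431,260). Next I measure positions.

```bash
python3 - <<'E'
from h import *
s=dict(np.load('s0.npz'))
f=lambda u,v:(u/4.4+320-.4,v/4.4+150-.4)
img=s['color'].astype(int)
# white disc centroid
m=(img.min(2)>110).astype('uint8'); 
roi=np.zeros_like(m);roi[193:230,345:381]=1
roi2=m*roi
n,l,st,ce=cv2.connectedComponentsWithStats(roi2)
print(st,ce)
d=ce[l[211,364]];print('disc',d,world(s,*d,.044), 'depth',world(s,*d), world(s,*d,.044)-[0,0,.005])
r=f(286,247);print('recess floor',r,world(s,*r,.029),world(s,*r))
for nm,uv,z in [('TL',(91,90),.034),('BL',(50,330),.034),('TR',(412,142),.034),('BR',(372,385),.034),('key',(487,485),.064),('shTL',(443,12),.056),('shBL',(365,525),.056),('shTR',(412,135),.056),('shBR',(380,400),.056)]:
    p=f(*uv);print(nm,np.round(p,1),world(s,*p,z).round(4),world(s,*p).round(4))
E
```

```text
[[     0      0    640    400 255519]
 [   352    198     25     25    477]
 [   345    229      4      1      4]] [[319.41646218 199.47976863]
 [364.0230608  210.09014675]
 [346.5        229.        ]]
disc [364.0230608  210.09014675] [ 0.56532318 -0.00692219  0.044     ] depth [ 0.56527698 -0.00661331  0.04632664] [ 0.56532318 -0.00692219  0.039     ]
recess floor (384.6, 205.73636363636362) [ 0.57533088 -0.05673232  0.029     ] [ 0.57541185 -0.05722206  0.02639849]
TL [340.3 170.1] [0.6584 0.0453 0.034 ] [0.6583 0.0454 0.0353]
BL [331.  224.6] [0.5329 0.0681 0.034 ] [ 5.323e-01  6.660e-02 -1.000e-04]
TR [413.2 181.9] [ 0.6298 -0.1231  0.034 ] [ 0.6314 -0.1275  0.0176]
BR [404.1 237.1] [ 0.503  -0.0993  0.034 ] [ 0.503  -0.0992  0.0341]
key [430.3 259.8] [ 0.4544 -0.1487  0.064 ] [ 0.4545 -0.1484  0.065 ]
shTL [420.3 152.3] [ 0.6948 -0.1348  0.056 ] [ 0.6953 -0.1356  0.0532]
shBL [402.6 268.9] [ 0.434  -0.0889  0.056 ] [ 0.4339 -0.0891  0.0553]
shTR [413.2 180.3] [ 0.6313 -0.1173  0.056 ] [ 0.6349 -0.1269  0.0202]
shBR [406.  240.5] [ 0.4966 -0.0979  0.056 ] [ 0.4963 -0.0993  0.0504]
```

```bash
python3 - <<'E'
from h import *
s=snapshot('wrist');cv2.imwrite('pics/wrist0.png',s['color']);print(s['mtx'],s['xyz'],s['attitude'])
E
```

```text
[[309.70691629   0.         320.1580049 ]
 [  0.         309.70691629 198.09732528]
 [  0.           0.           1.        ]] [ 0.1874578  -0.65353433  0.38445118] [ 1.62849304e+02 -9.84743903e-02  1.12799885e+02]
```

View pics/wrist0.png

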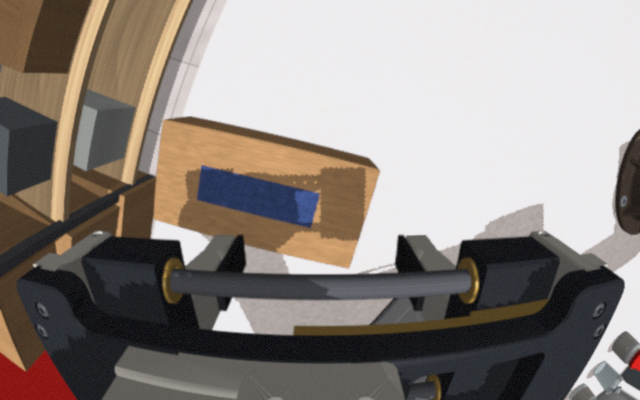

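>>> send_rows([
  [1,[0,0.1,0.16],[0,0,0.02]],
  [1,[0,0.16,0.16],[0,0,0.02]],
  [1,[0,0.16,0.16],[0,0,0.02]],
  [1,[0.08,0.16,0],[0,0,0.02]],
  [1,[0.08,0.16,0],[0,0,0.02]],
  [1,[0.08,0.16,0],[0,0,0.02]],
  [1,[0.08,0.16,0],[0,0,0.02]],
  [1,[0.08,0.16,0],[0,0,0.02]],
  [1,[0.08,0.16,0],[0,0,0.02]],
  [1,[0.08,0.16,0],[0,0,0.02]],
  [1,[0.08,0.16,0],[0,0,0.02]],
  [1,[0.08,0.16,0],[0,0,0]],
])

```text
clock: 1.4
tool_pos: [0.4407, -0.1487, 0.3169]
orientation: [-179.8, -0.2, -165.2]
force: [1.5, -1.0, -0.1]
opening: 0.0012
```

>>> send_rows([
  [1,[0.08,0.14,-0.04],[0,0,-0.005]],
  [1,[0.08,0.14,-0.08],[0,0,-0.005]],
  [1,[0.08,0.14,-0.12],[0,0,0]],
  [1,[0.08,0.14,-0.12],[0,0,0]],
  [1,[0.08,0.14,-0.12],[0,0,0]],
  [1,[0.05,0.08,-0.1],[0,0,0]],
  [1,[0,0,-0.08],[0,0,0]],
  [1,[0,0,0],[0,0,0]],
])

```text
clock: 2.2
tool_pos: [0.5554, 0.057, 0.1502]
orientation: [-179.7, 0.1, -168.4]
force: [-0.7, -0.9, 0.5]
opening: 0.0
```

```bash
cat > look.py <<'E'
import sys
from h import *
o=sensors.get_obs();print(o['clock'],o['tool_pos'].round(4),o['orientation'].round(2),o['force'].round(2),o['joint_pos'].round(1))
for n in sys.argv[2:]:
    s=snapshot(n);np.savez(f'{n}_{sys.argv[1]}.npz',**s)
    c=s['color']
    if n=='top': c=cv2.resize(c[150:280,320:500],None,fx=4.4,fy=4.4,interpolation=cv2.INTER_CUBIC)
    if n=='scene': c=cv2.resize(c[170:300,180:360],None,fx=4.4,fy=4.4,interpolation=cv2.INTER_CUBIC)
    cv2.imwrite(f'pics/{n}{sys.argv[1]}.png',np.clip(c*1.5,0,255).astype('uint8'))
E
python3 look.py 1 wrist top
```

```text
2.2 [0.5554 0.057  0.1502] [-1.7971e+02  1.4000e-01 -1.6844e+02] [-0.73 -0.91  0.54] [ 26.2  11.9 -18.8   0.4 -59.2 -14.8]
```

View pics/wrist1.png

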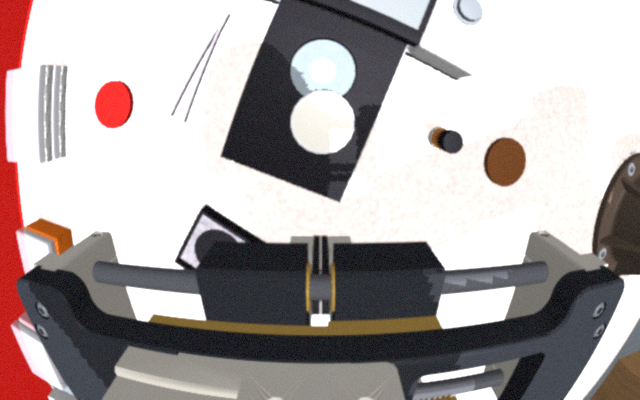

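View pics/top1.png

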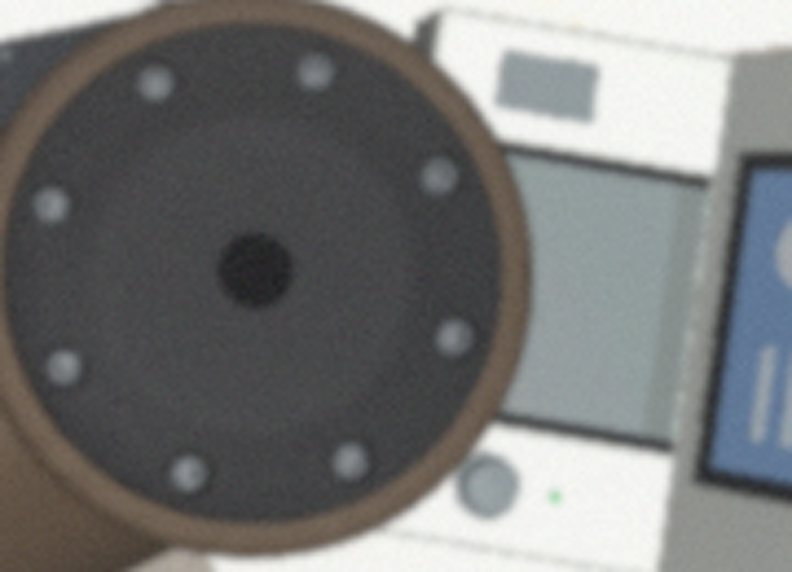

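The wrist view shows the disc at (323,122), the recess at (323,70), and the shut fingers near column 320. The top view is blocked by the arm. I'll measure from the wrist camera.

```bash
cat >> h.py <<'E'
def fish(s,u,v,z):
    K=s['mtx'];x=(u-K[0,2])/K[0,0];y=(v-K[1,2])/K[1,1];r=np.hypot(x,y)
    k=np.sinc(r/np.pi);ray=np.array([x*k,y*k,np.cos(r)])
    d=att(s['attitude'])@ray;p=np.array(s['xyz']);return p+d*(z-p[2])/d[2]
def fproj(s,P):
    c=att(s['attitude']).T@(np.array(P)-np.array(s['xyz']));h=np.hypot(c[0],c[1]);t=np.arctan2(h,c[2])
    K=s['mtx'];return np.array([K[0,2]+K[0,0]*t*c[0]/h,K[1,2]+K[1,1]*t*c[1]/h])
E
cat > wm.py <<'E'
import sys
from h import *
s=dict(np.load(sys.argv[1]))
for a in sys.argv[2:]:
    n,u,v,z=a.split(',');print(n,fish(s,float(u),float(v),float(z)).round(4))
E
python3 wm.py wrist_1.npz disc,322.5,122,.044 recess,323.5,70,.029 TL,222,156,.034 TR,341,199.5,.034 
python3 - <<'E'
from h import *
s=dict(np.load('wrist_1.npz'))
print(fproj(s,[.5554,.057,.1502]))
E
```

```text
disc [ 0.5664 -0.0074  0.044 ]
recess [ 0.5755 -0.057   0.029 ]
TL [0.6589 0.0444 0.034 ]
TR [0.5323 0.0651 0.034 ]
[319.73933852 234.13015436]
```

>>> send_rows([
  [1,[0,0,-0.12],[0,0,0]],
  [1,[0,0,-0.12],[0,0,0]],
  [1,[0,0,-0.12],[0,0,0]],
  [1,[0,0,-0.06],[0,0,0]],
  [1,[0,0,0],[0,0,0]],
])

```text
clock: 2.8
tool_pos: [0.5633, 0.0559, 0.0565]
orientation: [-179.8, 1.5, -168.6]
force: [-0.3, 0.3, 0.3]
opening: 0.0002
```

>>> send_rows([
  [1,[-0.015,-0.008,-0.03],[0,-0.002,0]],
  [1,[-0.015,-0.008,-0.02],[0,-0.002,0]],
  [1,[0,0,-0.015],[0,0,0]],
  [1,[0,0,0],[0,0,0]],
])

```text
clock: 3.2
tool_pos: [0.5607, 0.0518, 0.048]
orientation: [-179.6, 3.5, -168.6]
force: [-0.8, 0.2, 0.2]
opening: 0.0005
```

>>> send_rows([
  [1,[-0.012,0,-0.02],[0,0.005,0]],
  [1,[-0.008,0,-0.02],[0,0.005,0]],
  [1,[0,0,-0.01],[0,0,0]],
  [1,[0,0,0],[0,0,0]],
])

```text
clock: 3.6
tool_pos: [0.5597, 0.0528, 0.0406]
orientation: [179.6, 0.4, -168.6]
force: [-0.8, -0.3, -0.4]
opening: 0.0005
```

>>> send_rows([
  [1,[-0.02,0,-0.014],[0,0,0]],
  [1,[-0.008,0,-0.006],[0,0,0]],
  [1,[0,0,0],[0,0,0]],
])

```text
clock: 3.9
tool_pos: [0.5523, 0.0528, 0.0362]
orientation: [179.6, 0.5, -168.6]
force: [0.2, -1.0, -0.2]
opening: 0.0002
```

```bash
python3 look.py 2 wrist
```

```text
3.9 [0.5523 0.0528 0.0362] [ 179.59    0.49 -168.65] [ 0.21 -1.   -0.16] [ 25.5  18.7 -26.7  -0.4 -44.  -13.8]
```

View pics/wrist2.png

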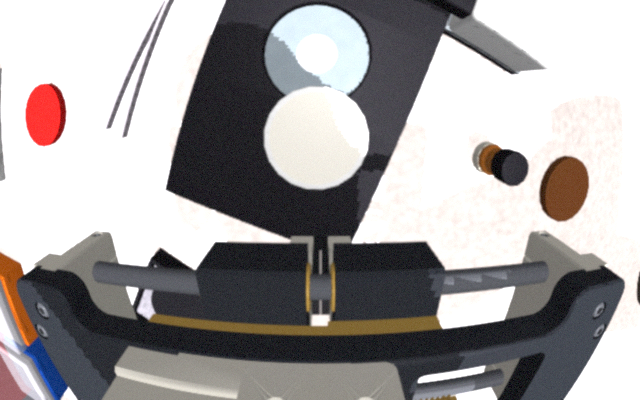

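>>> send_rows([
  [1,[0.012,-0.03,0.004],[0,0,0]],
  [1,[0.006,-0.03,0],[0,0,0]],
  [1,[0.006,-0.03,0],[0,0,0]],
  [1,[0.006,-0.03,0],[0,0,0]],
  [1,[0.006,-0.03,0],[0,0,0]],
  [1,[0,0,0],[0,0,0]],
])

```text
clock: 4.55
tool_pos: [0.5624, 0.0116, 0.0377]
orientation: [179.6, 0.5, -168.6]
force: [-0.1, 0.2, 0.3]
opening: 0.0007
```

```bash
python3 look.py 3 wrist
```

```text
4.55 [0.5624 0.0116 0.0377] [ 179.6     0.53 -168.64] [-0.08  0.19  0.3 ] [ 20.9  19.2 -25.7  -0.4 -44.6  -9.2]
```

View pics/wrist3.png

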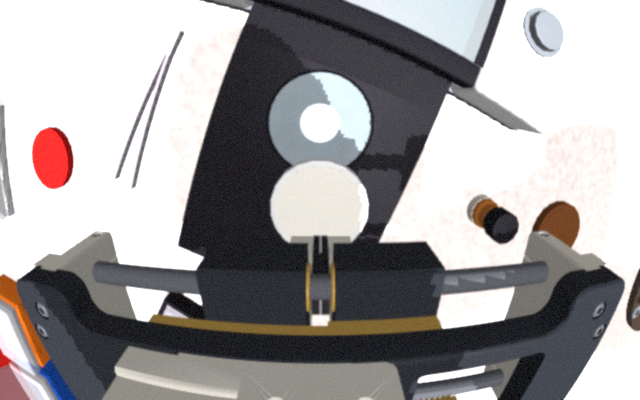

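```bash
python3 wm.py wrist_3.npz disc,319.5,204,.044 recess,320,121,.029 near,319.5,165,.044
```

```text
disc [ 0.5669 -0.0105  0.044 ]
recess [ 0.5762 -0.0577  0.029 ]
near [ 0.5716 -0.0337  0.044 ]
```

```bash
python3 - <<'E'
from h import *
s=dict(np.load('wrist_3.npz'));Z=s['z_map']
A=att(s['attitude']);p=s['xyz'];K=s['mtx'];print(p,s['attitude'])
def pt(u,v):
    x=(u-K[0,2])/K[0,0];y=(v-K[1,2])/K[1,1];r=np.hypot(x,y);k=np.sinc(r/np.pi)
    ray=np.array([x*k,y*k,np.cos(r)]);return p+A@(ray/ray[2]*Z[v,u])
for u in(300,312,320,328):
  for v in (155,165,190,204,225,232,236,240,244,250,260): print(u,v,pt(u,v).round(3))
print(fproj(s,[.5624,.0116,.0377]))
E
```

```text
[ 0.57659766 -0.06886845  0.21899613] [ 162.42482337    0.53076728 -168.62432371]
300 155 [ 0.584 -0.035  0.03 ]
300 165 [ 0.583 -0.031  0.044]
300 190 [ 0.58  -0.017  0.045]
300 204 [ 0.578 -0.009  0.045]
300 225 [0.576 0.005 0.044]
300 232 [0.575 0.009 0.045]
300 236 [0.575 0.002 0.066]
300 240 [0.575 0.002 0.072]
300 244 [ 0.575 -0.026  0.133]
300 250 [ 0.575 -0.027  0.138]
300 260 [ 0.574 -0.026  0.142]
312 155 [ 0.577 -0.036  0.03 ]
312 165 [ 0.576 -0.033  0.044]
312 190 [ 0.573 -0.018  0.045]
312 204 [ 0.571 -0.01   0.045]
312 225 [0.569 0.003 0.046]
312 232 [0.568 0.008 0.045]
312 236 [0.569 0.001 0.067]
312 240 [0.568 0.001 0.07 ]
312 244 [0.568 0.001 0.076]
312 250 [0.568 0.002 0.08 ]
312 260 [0.567 0.002 0.09 ]
320 155 [ 0.572 -0.037  0.029]
320 165 [ 0.577 -0.069  0.219]
320 190 [ 0.568 -0.019  0.045]
320 204 [ 0.567 -0.011  0.045]
320 225 [0.564 0.003 0.044]
320 232 [0.563 0.007 0.044]
320 236 [0.563 0.01  0.045]
320 240 [0.562 0.012 0.045]
320 244 [0.561 0.015 0.045]
320 250 [0.564 0.001 0.08 ]
320 260 [0.564 0.001 0.09 ]
328 155 [ 0.567 -0.038  0.03 ]
328 165 [ 0.567 -0.035  0.044]
328 190 [ 0.564 -0.02   0.045]
328 204 [ 0.562 -0.012  0.044]
328 225 [0.559 0.001 0.046]
328 232 [0.558 0.006 0.045]
328 236 [ 0.56  -0.001  0.067]
328 240 [ 0.56  -0.001  0.072]
328 244 [ 0.56  -0.001  0.076]
328 250 [0.56  0.001 0.079]
328 260 [0.56  0.001 0.09 ]
[319.73120972 234.19931709]
```

```bash
python3 look.py 4 scene; python3 - <<'E'
import cv2
c=cv2.imread('pics/wrist3.png')[140:340,220:420];cv2.imwrite('pics/w3c.png',cv2.resize(c,None,fx=3,fy=3,interpolation=cv2.INTER_CUBIC))
E
```

```text
4.6 [0.5623 0.0119 0.0377] [ 179.6     0.53 -168.64] [0.79 0.25 0.15] [ 20.9  19.2 -25.7  -0.4 -44.6  -9.2]
```

View pics/scene4.png

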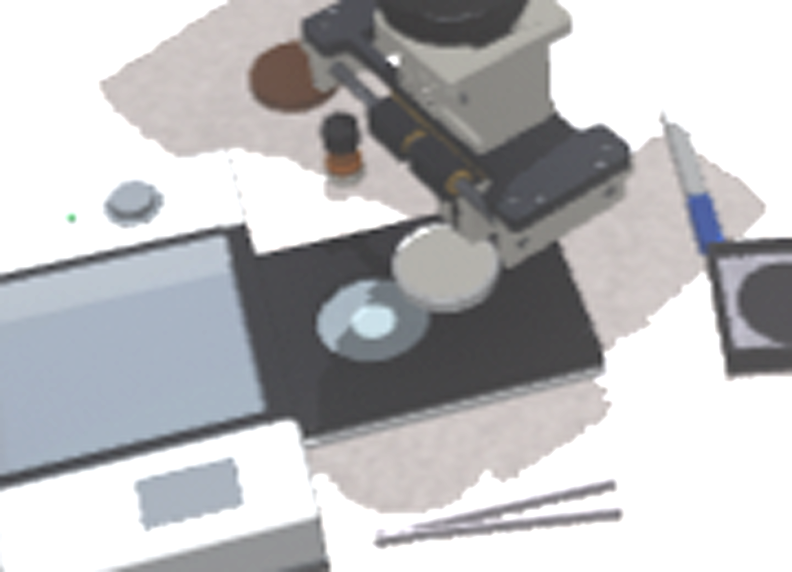

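View pics/w3c.png

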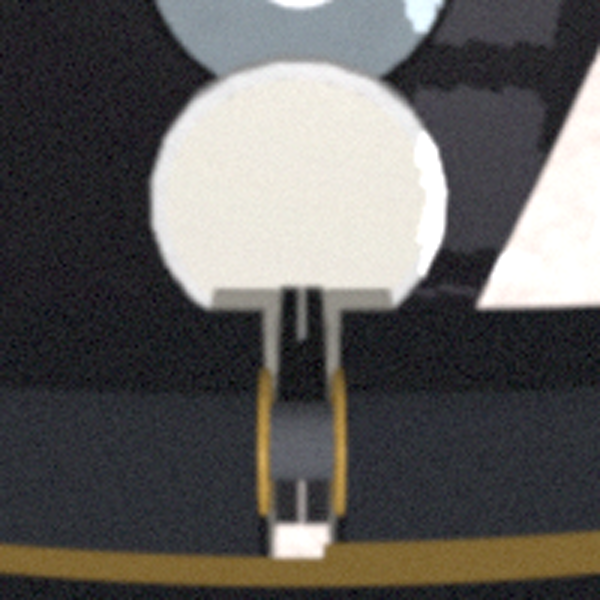

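```bash
python3 - <<'E'
from h import *
s=dict(np.load('scene_4.npz'))
for u,v in [(500,225),(510,240),(512,262),(512,256),(530,250),(620,180),(625,175),(580,225),(450,205),(455,225),(445,265),(470,225),(480,235)]:
    U,V=180+u/4.4,170+v/4.4;print((u,v),world(s,U,V).round(3))
c=s['color'][200:250,260:330];cv2.imwrite('pics/sc4.png',np.clip(cv2.resize(c,None,fx=10,fy=10,interpolation=cv2.INTER_CUBIC)*1.8,0,255).astype('uint8'))
print(proj(s,[.5623,.0119,.0377]), proj(s,[.5623,.0119,.066]))
E
```

```text
(500, 225) [ 0.655 -0.01   0.159]
(510, 240) [ 0.662 -0.008  0.154]
(512, 262) [ 0.656 -0.005  0.13 ]
(512, 256) [ 0.656 -0.005  0.135]
(530, 250) [0.654 0.006 0.131]
(620, 180) [0.651 0.059 0.153]
(625, 175) [0.649 0.063 0.154]
(580, 225) [ 0.543  0.093 -0.001]
(450, 205) [0.561 0.002 0.079]
(455, 225) [0.564 0.003 0.065]
(445, 265) [ 0.57  -0.007  0.042]
(470, 225) [0.581 0.005 0.08 ]
(480, 235) [0.578 0.012 0.065]
[286.76753493 226.69683455] [286.30221476 219.05846436]
```

View pics/sc4.png

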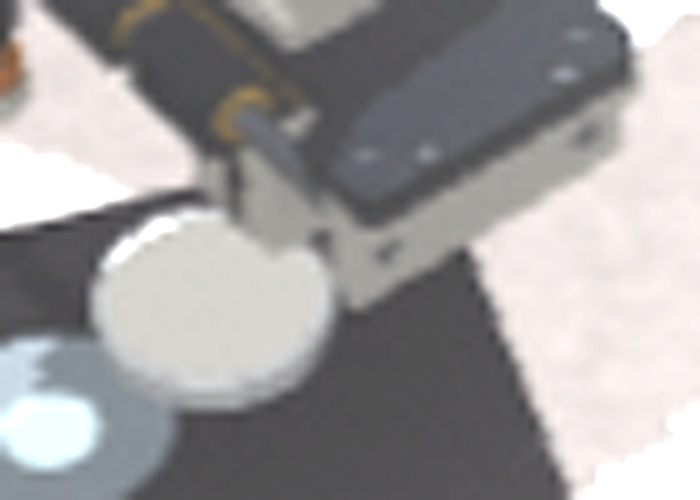

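Both cameras show the fingertip undersides at z≈0.065, although the reported TCP z is 0.038. The tips are therefore hovering over the disc, the disc has not moved, and the force is 0. I'll trust the images: back off, then lower slowly while watching the force.

>>> send_rows([
  [1,[-0.007,0.035,0],[0,0,0]],
  [1,[-0.007,0.035,0],[0,0,0]],
  [1,[-0.007,0.035,0],[0,0,0]],
  [1,[-0.007,0.035,0],[0,0,0]],
  [1,[0,0,0],[0,0,0]],
  [1,[0,0,-0.03],[0,0,0]],
  [1,[0,0,-0.02],[0,0,0]],
  [1,[0,0,0],[0,0,0]],
])

```text
clock: 5.45
tool_pos: [0.5543, 0.0525, 0.0242]
orientation: [179.6, 0.6, -168.5]
force: [-1.0, -1.4, 0.3]
opening: 0.0004
```

```bash
cat > tip.py <<'E'
import sys
from h import *
s=snapshot('wrist');np.savez('wrist_t.npz',**s);cv2.imwrite(f'pics/w{sys.argv[1]}.png',np.clip(s['color']*1.3,0,255).astype('uint8'));Z=s['z_map']
A=att(s['attitude']);p=s['xyz'];K=s['mtx']
v,u=np.mgrid[100:300,250:400];x=(u-K[0,2])/K[0,0];y=(v-K[1,2])/K[1,1];r=np.hypot(x,y);k=np.sinc(r/np.pi)
ray=np.stack([x*k,y*k,np.cos(r)],-1);P=p+(ray/ray[...,2:]*Z[100:300,250:400,None])@A.T
for uu in (297,303,337,343):
  for vv in range(226,248,2): print(uu,vv,P[vv-100,uu-250].round(3))
E
python3 tip.py 5; python3 look.py 5 scene
```

```text
297 226 [0.57  0.046 0.034]
297 228 [0.569 0.047 0.034]
297 230 [0.569 0.048 0.034]
297 232 [0.569 0.05  0.033]
297 234 [0.569 0.051 0.034]
297 236 [0.568 0.044 0.052]
297 238 [0.568 0.043 0.056]
297 240 [0.568 0.043 0.058]
297 242 [0.568 0.043 0.06 ]
297 244 [0.568 0.014 0.121]
297 246 [0.568 0.015 0.121]
303 226 [0.566 0.045 0.035]
303 228 [0.566 0.046 0.035]
303 230 [0.565 0.048 0.033]
303 232 [0.565 0.048 0.035]
303 234 [0.565 0.05  0.034]
303 236 [0.565 0.043 0.053]
303 238 [0.565 0.043 0.054]
303 240 [0.565 0.043 0.057]
303 242 [0.565 0.042 0.061]
303 244 [0.566 0.015 0.118]
303 246 [0.566 0.015 0.121]
337 226 [0.546 0.04  0.035]
337 228 [0.546 0.041 0.036]
337 230 [0.546 0.043 0.035]
337 232 [0.545 0.044 0.035]
337 234 [0.545 0.046 0.035]
337 236 [0.547 0.039 0.052]
337 238 [0.547 0.039 0.054]
337 240 [0.547 0.04  0.057]
337 242 [0.547 0.039 0.06 ]
337 244 [0.556 0.012 0.12 ]
337 246 [0.556 0.012 0.121]
343 226 [0.543 0.04  0.035]
343 228 [0.542 0.041 0.034]
343 230 [0.542 0.043 0.034]
343 232 [0.542 0.044 0.035]
343 234 [0.541 0.045 0.035]
343 236 [0.544 0.039 0.052]
343 238 [0.544 0.039 0.054]
343 240 [0.544 0.039 0.057]
343 242 [0.544 0.038 0.06 ]
343 244 [0.554 0.012 0.12 ]
343 246 [0.554 0.012 0.121]
5.5 [0.5544 0.0524 0.0244] [ 179.58    0.56 -168.46] [-1.01  0.14  0.32] [ 25.3  19.7 -27.2  -0.4 -42.5 -13.5]
```

>>> send_rows([
  [1,[0,0,-0.025],[0,0,0]],
  [1,[0,0,-0.02],[0,0,0]],
  [1,[0,0,0],[0,0,0]],
])

```text
clock: 5.85
tool_pos: [0.5548, 0.0518, 0.0126]
orientation: [179.6, 0.6, -168.5]
force: [-0.5, -0.6, 0.7]
opening: 0.0003
```

```bash
python3 tip.py 6 | grep -E ' 23[4-8]'
```

```text
297 234 [0.569 0.045 0.035]
297 236 [0.569 0.043 0.041]
297 238 [0.569 0.042 0.044]
303 234 [0.566 0.044 0.034]
303 236 [0.566 0.042 0.042]
303 238 [0.566 0.042 0.044]
337 234 [0.547 0.04  0.035]
337 236 [0.548 0.038 0.041]
337 238 [0.548 0.038 0.044]
343 234 [0.544 0.039 0.036]
343 236 [0.545 0.038 0.041]
343 238 [0.545 0.038 0.043]
```

View pics/w6.png

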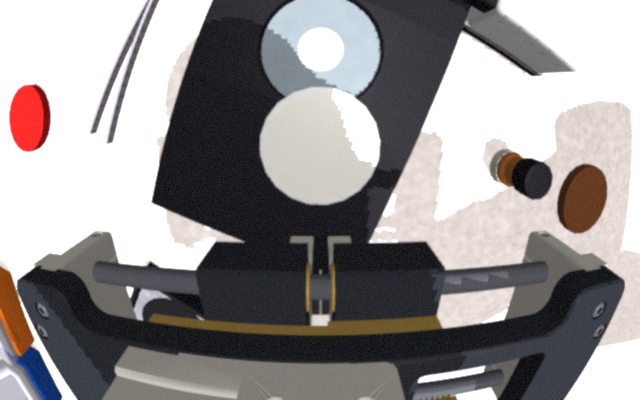

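>>> send_rows([
  [1,[0,-0.01,-0.008],[0,0,0]],
  [1,[0.006,-0.03,0],[0,0,0]],
  [1,[0.006,-0.03,0],[0,0,0]],
  [1,[0.006,-0.03,0],[0,0,0]],
  [1,[0.006,-0.03,0],[0,0,0]],
  [1,[0.006,-0.03,0],[0,0,0]],
  [1,[0,0,0],[0,0,0]],
])

```text
clock: 6.6
tool_pos: [0.5632, 0.0087, 0.0112]
orientation: [179.6, 0.7, -168.5]
force: [-0.3, -0.2, 0.2]
opening: 0.0001
```

```bash
python3 tip.py 7 | grep -E ' 23[4-8]'
```

```text
297 234 [ 0.578 -0.003  0.044]
297 236 [ 0.577 -0.     0.04 ]
297 238 [ 0.577 -0.072  0.192]
303 234 [ 0.574 -0.005  0.045]
303 236 [ 0.574 -0.001  0.04 ]
303 238 [ 0.574 -0.001  0.042]
337 234 [ 0.557 -0.008  0.043]
337 236 [ 0.557 -0.007  0.044]
337 238 [ 0.556 -0.005  0.042]
343 234 [ 0.554 -0.009  0.045]
343 236 [ 0.553 -0.005  0.039]
343 238 [ 0.553 -0.005  0.041]
```

View pics/w7.png

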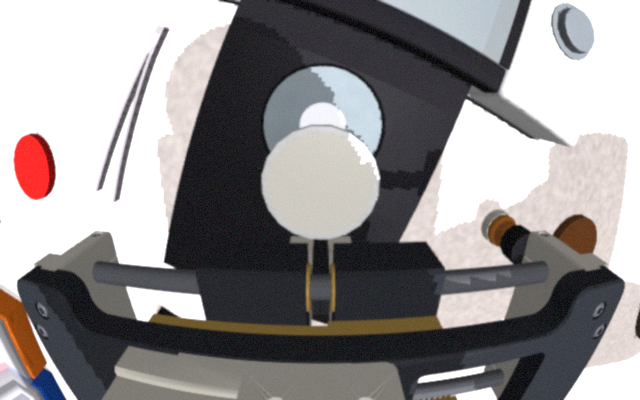

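>>> send_rows([
  [1,[0.005,-0.02,0],[0,0,0]],
  [1,[0.005,-0.02,0],[0,0,0]],
  [1,[0.005,-0.02,0],[0,0,0]],
  [1,[0,0,0],[0,0,0]],
])

```text
clock: 7.05
tool_pos: [0.5673, -0.0069, 0.0112]
orientation: [179.6, 0.7, -168.5]
force: [0.2, -0.4, 0.4]
opening: 0.0002
```

```bash
python3 tip.py 8 | grep -E ' 23[4-8]'
```

```text
297 234 [ 0.582 -0.02   0.046]
297 236 [ 0.581 -0.016  0.039]
297 238 [ 0.581 -0.016  0.043]
303 234 [ 0.579 -0.02   0.045]
303 236 [ 0.578 -0.019  0.044]
303 238 [ 0.578 -0.016  0.042]
337 234 [ 0.561 -0.024  0.045]
337 236 [ 0.561 -0.023  0.046]
337 238 [ 0.56  -0.02   0.041]
343 234 [ 0.558 -0.025  0.046]
343 236 [ 0.557 -0.021  0.04 ]
343 238 [ 0.557 -0.021  0.042]
```

View pics/w8.png

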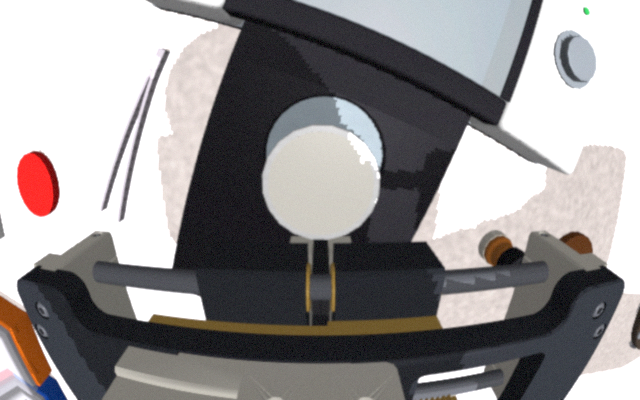

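```bash
python3 wm.py wrist_t.npz disctop,321,125.5,.044 recL,266,154,.034 recR,384,154,.034 rectop,325,97,.034 dL,262,182,.044 dR,380,182,.044
```

```text
disctop [ 0.5805 -0.0766  0.044 ]
recL [ 0.6057 -0.0558  0.034 ]
recR [ 0.5452 -0.0683  0.034 ]
rectop [ 0.5814 -0.0906  0.034 ]
dL [ 0.6039 -0.0433  0.044 ]
dR [ 0.546  -0.0553  0.044 ]
```

>>> send_rows([
  [1,[0,-0.016,0],[0,0,0]],
  [1,[0,-0.016,0],[0,0,0]],
  [1,[0,0,0],[0,0,0]],
])

```text
clock: 7.4
tool_pos: [0.5673, -0.0151, 0.0112]
orientation: [179.6, 0.7, -168.5]
force: [-0.7, -0.3, 0.2]
opening: 0.0001
```

```bash
python3 tip.py 9 | grep -E ' 23[4-8]'
```

```text
297 234 [ 0.582 -0.028  0.046]
297 236 [ 0.581 -0.024  0.04 ]
297 238 [ 0.581 -0.024  0.043]
303 234 [ 0.579 -0.029  0.047]
303 236 [ 0.578 -0.028  0.046]
303 238 [ 0.578 -0.024  0.041]
337 234 [ 0.561 -0.033  0.046]
337 236 [ 0.561 -0.031  0.045]
337 238 [ 0.56  -0.029  0.043]
343 234 [ 0.558 -0.033  0.047]
343 236 [ 0.557 -0.029  0.04 ]
343 238 [ 0.557 -0.029  0.041]
```

View pics/w9.png

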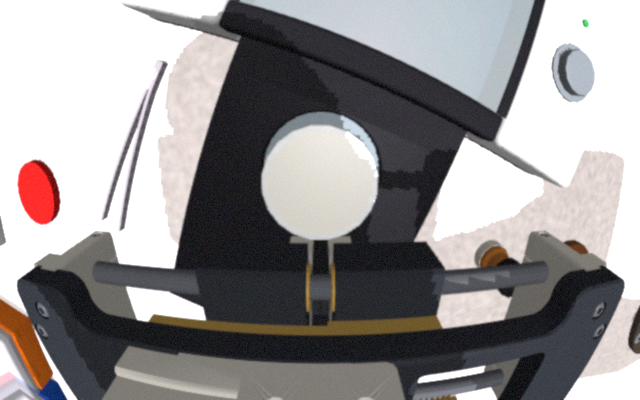

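>>> send_rows([
  [1,[0,-0.014,0],[0,0,0]],
  [1,[0,0,0],[0,0,0]],
])

```text
clock: 7.65
tool_pos: [0.5672, -0.0186, 0.0112]
orientation: [179.6, 0.7, -168.5]
force: [-0.2, -0.8, -0.1]
opening: 0.0002
```

```bash
python3 tip.py 10 | grep -E ' 23[4-8]'
```

```text
297 234 [ 0.582 -0.027  0.035]
297 236 [ 0.581 -0.099  0.192]
297 238 [ 0.581 -0.028  0.043]
303 234 [ 0.578 -0.027  0.034]
303 236 [ 0.578 -0.028  0.04 ]
303 238 [ 0.578 -0.028  0.041]
337 234 [ 0.56  -0.031  0.035]
337 236 [ 0.581 -0.099  0.192]
337 238 [ 0.56  -0.032  0.043]
343 234 [ 0.556 -0.032  0.034]
343 236 [ 0.557 -0.033  0.039]
343 238 [ 0.557 -0.033  0.042]
```

View pics/w10.png

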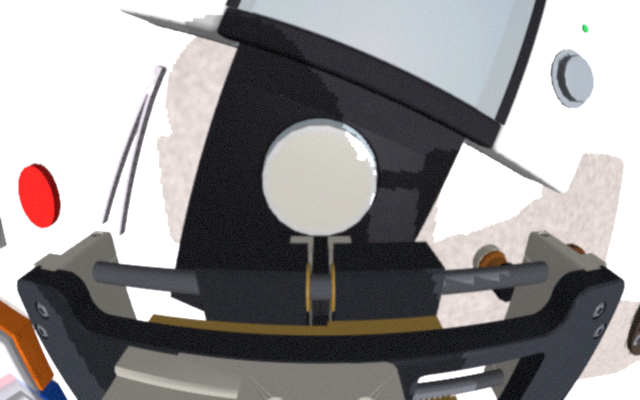

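```bash
cat > plane.py <<'E'
import sys
from h import *
s=dict(np.load('wrist_t.npz'));Z=s['z_map'];A=att(s['attitude']);p=s['xyz'];K=s['mtx']
cu,cv_,rr=map(float,sys.argv[1:4])
v,u=np.mgrid[0:400,0:640];x=(u-K[0,2])/K[0,0];y=(v-K[1,2])/K[1,1];r=np.hypot(x,y);k=np.sinc(r/np.pi)
ray=np.stack([x*k,y*k,np.cos(r)],-1);P=p+(ray/ray[...,2:]*Z[...,None])@A.T
d=np.hypot(u-cu,v-cv_)
def fit(m):
    q=P[m];c,*_=np.linalg.lstsq(np.c_[q[:,:2]-q[:,:2].mean(0),np.ones(len(q))],q[:,2],rcond=None);return q.mean(0).round(4),'slope deg',np.degrees(c[:2]).round(2)
print('disc',fit(d<rr*.85));
m=(d>rr*1.12)&(d<rr*1.3)&(s['color'].max(2)<60)&(v<225)
print('deck',fit(m),m.sum())
E
python3 plane.py 320 177 56
```

```text
disc (array([ 0.5756, -0.0622,  0.0402]), 'slope deg', array([ 1.11, -7.  ]))
deck (array([ 0.5777, -0.0715,  0.0351]), 'slope deg', array([ 0.35, -2.3 ])) 3181
```

```bash
sed -i "s/    q=P\[m\];c/    q=P[m];q=q[abs(q[:,2]-np.median(q[:,2]))<.008];c/" plane.py; python3 plane.py 320 177 56
```

```text
disc (array([ 0.5756, -0.0621,  0.0397]), 'slope deg', array([0.03, 0.04]))
deck (array([ 0.5777, -0.0714,  0.0345]), 'slope deg', array([-0.04,  0.03])) 3181
```

The disc is seated: its face is level (slope 0.04°) and 5.2 mm above the deck. Next I move in front of the tray.

>>> send_rows([
  [1,[0,0.02,0],[0,0,0]],
  [1,[0,0.04,0.08],[0,0,0]],
  [1,[0.02,0.08,0.08],[0,0,-0.015]],
  [1,[0.03,0.1,0],[0,0,-0.015]],
  [1,[0.03,0.1,0],[0,0,-0.015]],
  [1,[0.03,0.1,0],[0,0,-0.015]],
  [1,[0.02,0.02,0],[0,0,0]],
  [1,[0,0,0],[0,0,0]],
])

```text
clock: 8.5
tool_pos: [0.6, 0.1028, 0.0531]
orientation: [179.4, 0.7, 169.1]
force: [-0.3, -0.4, -0.2]
opening: 0.0005
```

```bash
python3 tip.py 11 | grep -E ' 23[4-8]'; python3 look.py 11 top scene
```

```text
297 234 [0.624 0.122 0.001]
297 236 [0.61  0.089 0.082]
297 238 [0.609 0.089 0.085]
303 234 [0.619 0.124 0.   ]
303 236 [0.606 0.089 0.082]
303 238 [0.607 0.09  0.083]
337 234 [0.591 0.128 0.002]
337 236 [0.588 0.093 0.082]
337 238 [0.588 0.093 0.083]
343 234 [0.586 0.129 0.001]
343 236 [0.585 0.094 0.082]
343 238 [0.585 0.094 0.083]
8.55 [0.5996 0.1024 0.0531] [179.43   0.64 169.06] [ 0.23 -0.31  0.66] [ 28.   21.6 -19.4  -0.1 -48.2 -38.9]
```

View pics/w11.png

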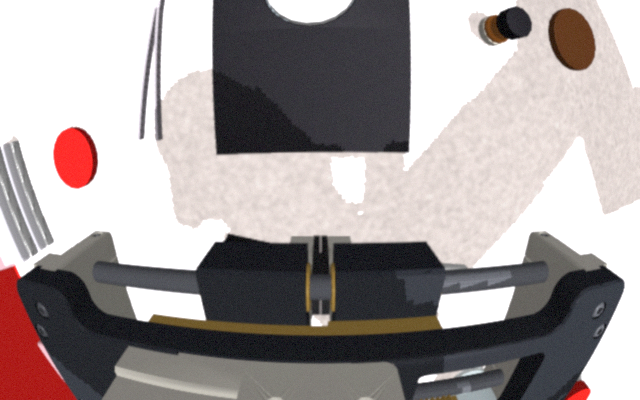

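```bash
python3 wm.py wrist_t.npz L,217,153,.034 R,409,152,.034 M,313,153,.034
```

```text
L [0.6595 0.0403 0.034 ]
R [0.5322 0.0642 0.034 ]
M [0.5954 0.0537 0.034 ]
```

View pics/scene11.png

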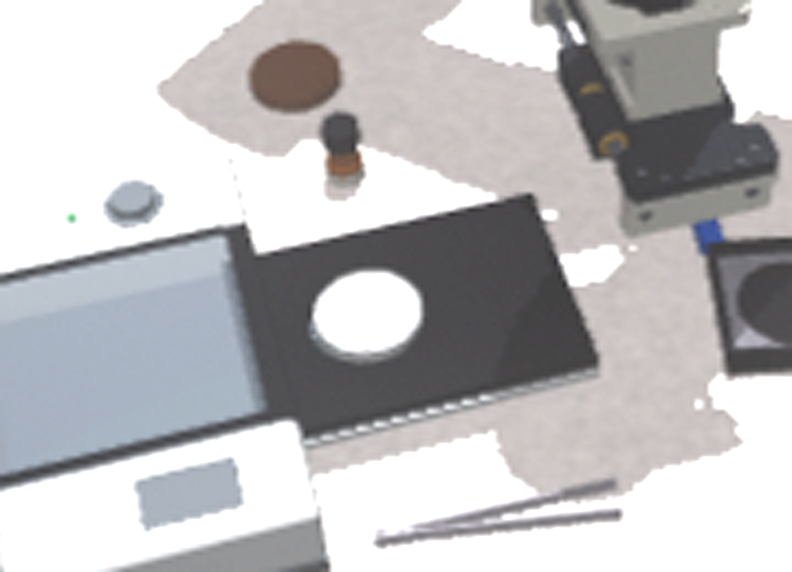

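>>> send_rows([
  [1,[0.016,-0.02,-0.05],[0,0,0]],
  [1,[0,0,-0.06],[0,0,0]],
  [1,[0,0,-0.06],[0,0,0]],
  [1,[0,0,-0.04],[0,0,0]],
  [1,[0,0,0],[0,0,0]],
])

```text
clock: 9.15
tool_pos: [0.602, 0.0907, -0.0037]
orientation: [179.5, 0.5, 168.8]
force: [-0.6, -0.7, 0.1]
opening: 0.0005
```

```bash
python3 tip.py 12 | grep -E ' 23[4-8]'
```

```text
297 234 [0.616 0.086 0.001]
297 236 [0.612 0.076 0.026]
297 238 [0.611 0.077 0.028]
303 234 [0.612 0.086 0.002]
303 236 [0.608 0.077 0.025]
303 238 [0.608 0.078 0.027]
337 234 [0.591 0.09  0.002]
337 236 [0.59  0.081 0.025]
337 238 [0.591 0.081 0.027]
343 234 [0.587 0.092 0.   ]
343 236 [0.587 0.082 0.025]
343 238 [0.587 0.082 0.027]
```

View pics/w12.png

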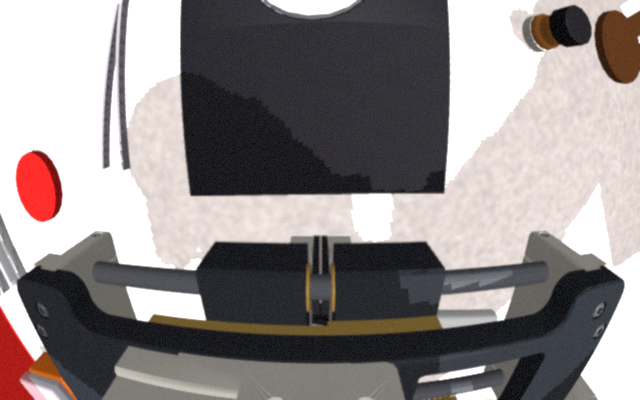

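>>> send_rows([
  [1,[0,0,-0.014],[0,0,0]],
  [1,[-0.007,-0.039,0],[0,0,0]],
  [1,[-0.007,-0.039,0],[0,0,0]],
  [1,[-0.006,-0.03,0],[0,0,0]],
  [1,[-0.006,-0.03,0],[0,0,0]],
  [1,[-0.006,-0.03,0],[0,0,0]],
  [1,[-0.006,-0.03,0],[0,0,0]],
  [1,[0,0,0],[0,0,0]],
])

```text
clock: 10.0
tool_pos: [0.5938, 0.0378, -0.0045]
orientation: [179.3, 0.8, 168.9]
force: [-0.2, 0.1, 1.0]
opening: 0.0003
```

```bash
python3 tip.py 13 | grep -E ' 23[4-8]'
```

```text
297 234 [0.601 0.018 0.034]
297 236 [0.601 0.019 0.035]
297 238 [0.602 0.021 0.034]
303 234 [0.598 0.019 0.035]
303 236 [0.598 0.02  0.034]
303 238 [0.599 0.021 0.035]
337 234 [0.581 0.022 0.034]
337 236 [0.582 0.023 0.034]
337 238 [0.582 0.024 0.034]
343 234 [0.578 0.022 0.035]
343 236 [0.579 0.024 0.034]
343 238 [0.579 0.025 0.034]
```

View pics/w13.png

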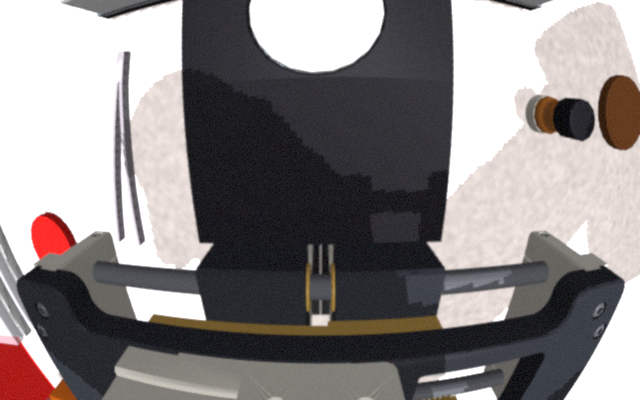

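>>> send_rows([
  [1,[-0.006,-0.035,0],[0,0,0]],
  [1,[-0.006,-0.035,0],[0,0,0]],
  [1,[-0.006,-0.035,0],[0,0,0]],
  [1,[-0.006,-0.035,0],[0,0,0]],
  [1,[-0.006,-0.035,0],[0,0,0]],
  [1,[-0.006,-0.035,0],[0,0,0]],
  [1,[-0.006,-0.035,0],[0,0,0]],
  [1,[-0.006,-0.035,0],[0,0,0]],
  [1,[-0.006,-0.035,0],[0,0,0]],
  [1,[0,0,0],[0,0,0]],
])

```text
clock: 11.05
tool_pos: [0.5787, -0.0467, -0.0044]
orientation: [179.3, 0.8, 168.9]
force: [0.0, -0.6, 0.4]
opening: 0.0001
```

```bash
python3 tip.py 14 | grep -E ' 23[4-8]'; python3 look.py 14 scene
```

```text
297 234 [ 0.586 -0.066  0.034]
297 236 [ 0.586 -0.065  0.035]
297 238 [ 0.587 -0.064  0.034]
303 234 [ 0.583 -0.066  0.035]
303 236 [ 0.583 -0.065  0.035]
303 238 [ 0.584 -0.063  0.034]
337 234 [ 0.566 -0.062  0.034]
337 236 [ 0.567 -0.061  0.034]
337 238 [ 0.567 -0.06   0.034]
343 234 [ 0.563 -0.062  0.034]
343 236 [ 0.563 -0.061  0.035]
343 238 [ 0.564 -0.059  0.034]
11.1 [ 0.5789 -0.0464 -0.0043] [179.26   0.78 168.88] [ 0.13  0.71 -0.16] [ 14.5  23.6 -25.7  -0.5 -39.6 -25.2]
```

View pics/w14.png

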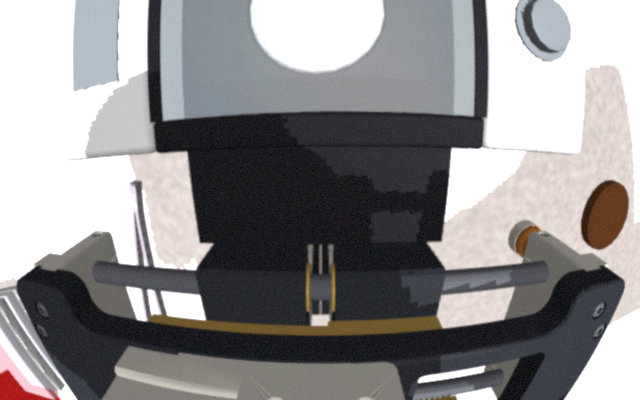

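View pics/scene14.png

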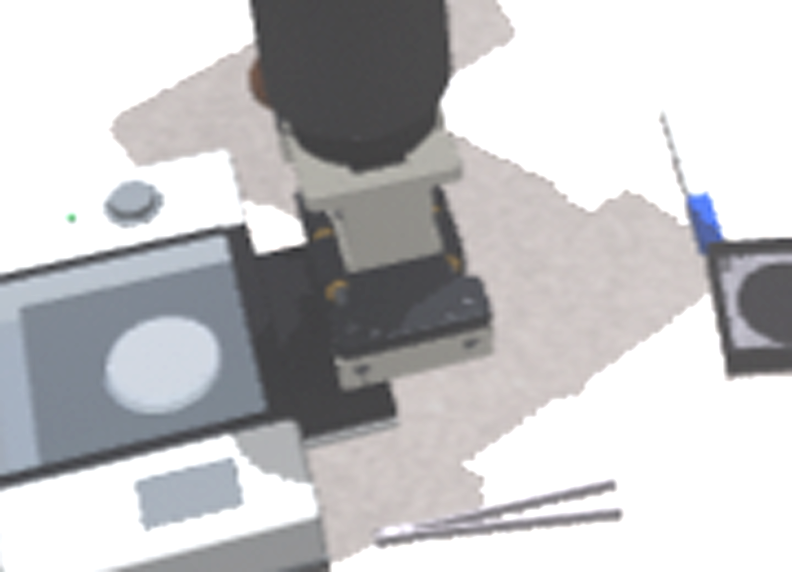

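>>> send_rows([
  [1,[-0.006,-0.03,0],[0,0,0]],
  [1,[-0.006,-0.03,0],[0,0,0]],
  [1,[-0.006,-0.03,0],[0,0,0]],
  [1,[0,0,0],[0,0,0]],
])

```text
clock: 11.55
tool_pos: [0.5749, -0.0693, -0.0043]
orientation: [179.2, 0.8, 169.0]
force: [-0.7, -0.4, 0.2]
opening: 0.0004
```

>>> send_rows([
  [1,[-0.003,-0.016,0],[0,0,0]],
  [1,[-0.003,-0.016,0],[0,0,0]],
])

```text
clock: 11.75
tool_pos: [0.5735, -0.0777, -0.0042]
orientation: [179.2, 0.9, 169.0]
force: [0.7, 3.7, -0.9]
opening: 0.0004
```

```bash
python3 tip.py 15 | grep -E ' 23[4-8]'; python3 look.py 15 scene
```

```text
297 234 [ 0.581 -0.097  0.035]
297 236 [ 0.581 -0.096  0.035]
297 238 [ 0.581 -0.095  0.034]
303 234 [ 0.578 -0.097  0.034]
303 236 [ 0.578 -0.095  0.034]
303 238 [ 0.578 -0.095  0.035]
337 234 [ 0.561 -0.094  0.035]
337 236 [ 0.561 -0.093  0.035]
337 238 [ 0.561 -0.091  0.034]
343 234 [ 0.558 -0.093  0.035]
343 236 [ 0.558 -0.092  0.035]
343 238 [ 0.558 -0.091  0.034]
11.8 [ 0.5733 -0.0782 -0.0042] [179.23   0.84 168.98] [ 0.98 -0.16 -0.87] [ 11.3  23.5 -26.   -0.6 -39.5 -21.9]
```

View pics/w15.png

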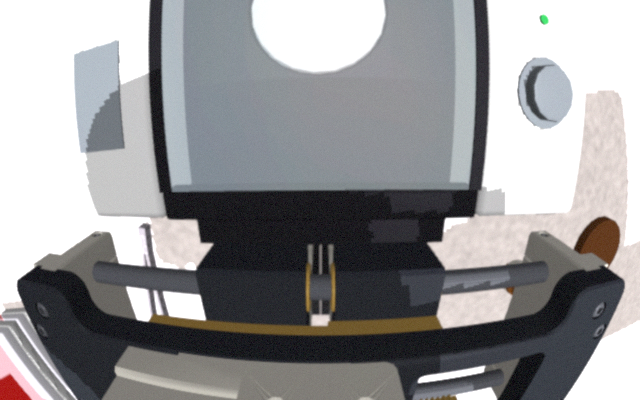

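>>> send_rows([
  [1,[-0.002,-0.012,0],[0,0,0]],
])

```text
clock: 11.95
tool_pos: [0.5732, -0.0798, -0.0042]
orientation: [179.1, 0.9, 168.9]
force: [-3.4, 31.6, 5.5]
opening: 0.0007
```

>>> send_rows([
  [1,[-0.002,-0.012,0],[0,0,0]],
])

```text
clock: 12.05
tool_pos: [0.5733, -0.0796, -0.0041]
orientation: [178.9, 0.9, 168.9]
force: [-2.7, 30.4, 4.0]
opening: 0.0007
```

>>> send_rows([
  [1,[-0.002,-0.012,0],[0,0,0]],
])

```text
clock: 12.15
tool_pos: [0.5733, -0.0793, -0.0041]
orientation: [178.7, 1.0, 168.9]
force: [-2.1, 21.3, 1.0]
opening: 0.0006
```

>>> send_rows([
  [1,[-0.002,-0.012,0],[0,0,0]],
])

```text
clock: 12.25
tool_pos: [0.5734, -0.0792, -0.0041]
orientation: [178.5, 1.0, 169.0]
force: [-1.6, 19.1, -0.2]
opening: 0.0002
```

The tray is against its stop, with the force rising to about 30 N. I'll back off, raise and verify.

>>> send_rows([
  [1,[0.004,0.03,0],[0,0,0]],
  [1,[0.006,0.06,0.02],[0.004,0,0]],
  [1,[0,0.06,0.1],[0,0,0]],
  [1,[0,0.03,0.16],[0,0,0]],
  [1,[0,0,0.16],[0,0,0]],
  [1,[0,0,0],[0,0,0]],
])

```text
clock: 12.85
tool_pos: [0.5739, -0.0328, 0.1084]
orientation: [177.3, 0.5, 169.0]
force: [0.6, 0.1, -0.2]
opening: 0.0005
```

```bash
python3 tip.py 16 | grep -E ' 23[4-8]'; python3 look.py 16 scene
```

```text
297 234 [0.608 0.015 0.001]
297 236 [ 0.583 -0.048  0.138]
297 238 [ 0.583 -0.048  0.14 ]
303 234 [0.602 0.017 0.001]
303 236 [ 0.58  -0.048  0.138]
303 238 [ 0.58  -0.047  0.138]
337 234 [0.568 0.023 0.001]
337 236 [ 0.562 -0.044  0.136]
337 238 [ 0.562 -0.044  0.139]
343 234 [0.562 0.024 0.001]
343 236 [ 0.559 -0.043  0.136]
343 238 [ 0.559 -0.043  0.139]
12.9 [ 0.5723 -0.0328  0.1059] [177.29   0.3  168.97] [ 0.47 -0.06 -1.15] [ 14.5  15.4 -19.3  -2.9 -53.9 -23.9]
```

View pics/w16.png

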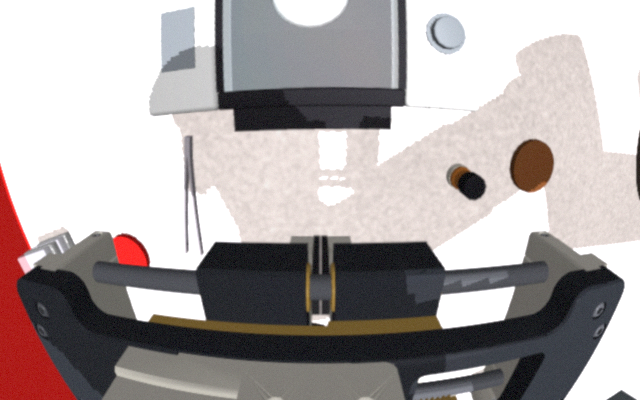

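View pics/scene16.png

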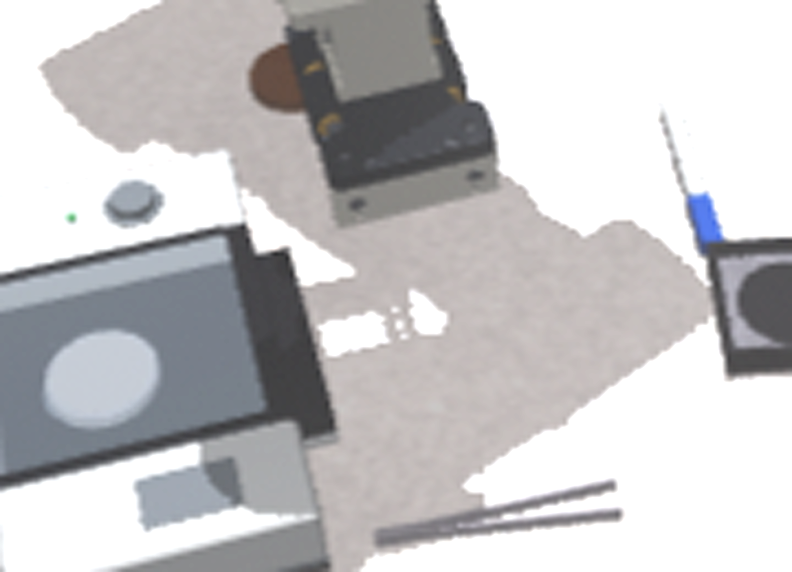

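```bash
python3 wm.py wrist_t.npz fL,236,130,.034 fR,391,128.5,.034 key,446.5,33.5,.064 shL,150,113,.056 shR,475,110,.056 sh2,218,108,.056; python3 - <<'E'
from h import *
s=dict(np.load('wrist_t.npz'))
c=s['color'][0:150,140:500];cv2.imwrite('pics/c16.png',cv2.resize((c*.8).astype('uint8'),None,fx=2.2,fy=2.2,interpolation=cv2.INTER_CUBIC))
E
```

```text
fL [ 0.6324 -0.1032  0.034 ]
fR [ 0.5057 -0.0796  0.034 ]
key [ 0.4572 -0.1498  0.064 ]
shL [ 0.6959 -0.1372  0.056 ]
shR [ 0.438  -0.0884  0.056 ]
sh2 [ 0.6358 -0.1247  0.056 ]
```

View pics/c16.png

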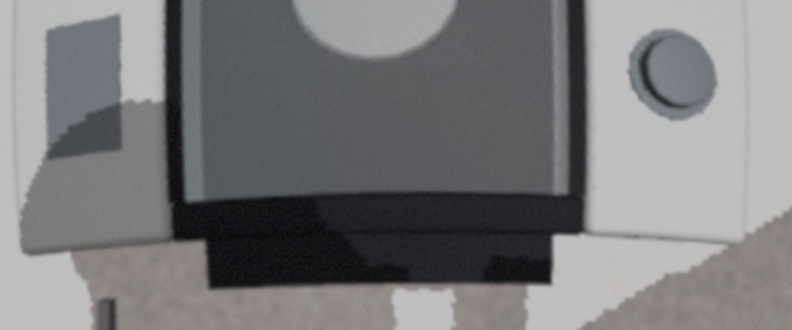

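The tray front stands about 21 mm from the reader's front, which matches 20 mm when home, and the disc is visible flat under the hood. Next is the key at about (0.4545, -0.150).

>>> send_rows([
  [1,[-0.06,-0.06,0],[-0.0025,0,0]],
  [1,[-0.08,-0.08,0],[-0.0025,0,0]],
  [1,[-0.08,-0.08,0],[-0.0025,0,0]],
  [1,[-0.08,-0.08,0],[0,0,0]],
  [1,[-0.08,-0.08,0],[0,0,0]],
  [1,[-0.05,-0.05,0],[0,0,0]],
  [1,[0,0,0],[0,0,0]],
])

```text
clock: 13.65
tool_pos: [0.4528, -0.1454, 0.0947]
orientation: [-179.6, -0.2, 168.9]
force: [0.1, 0.5, 0.1]
opening: 0.0003
```

```bash
python3 tip.py 17 | grep -E ' 23[4-8]'; python3 look.py 17 scene
```

```text
297 234 [ 0.473 -0.133  0.057]
297 236 [ 0.463 -0.159  0.123]
297 238 [ 0.463 -0.159  0.127]
303 234 [ 0.469 -0.132  0.057]
303 236 [ 0.46  -0.158  0.123]
303 238 [ 0.46  -0.158  0.125]
337 234 [ 0.443 -0.126  0.056]
337 236 [ 0.442 -0.155  0.124]
337 238 [ 0.442 -0.154  0.125]
343 234 [ 0.438 -0.126  0.057]
343 236 [ 0.438 -0.154  0.123]
343 238 [ 0.439 -0.154  0.126]
13.7 [ 0.4538 -0.1449  0.0948] [-179.61   -0.18  168.9 ] [ 0.14 -0.27 -0.95] [  6.3   7.9 -32.4   0.4 -50.  -17.7]
```

View pics/w17.png

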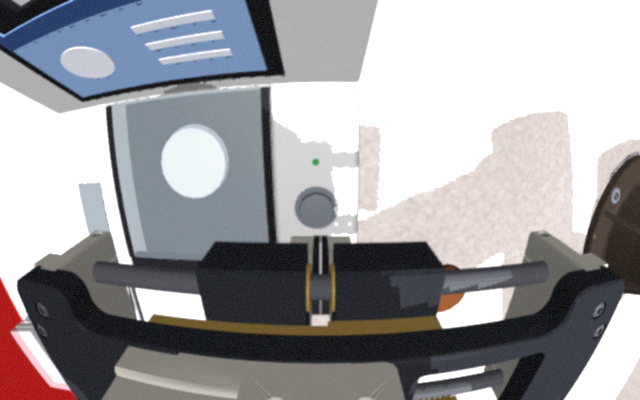

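View pics/scene17.png

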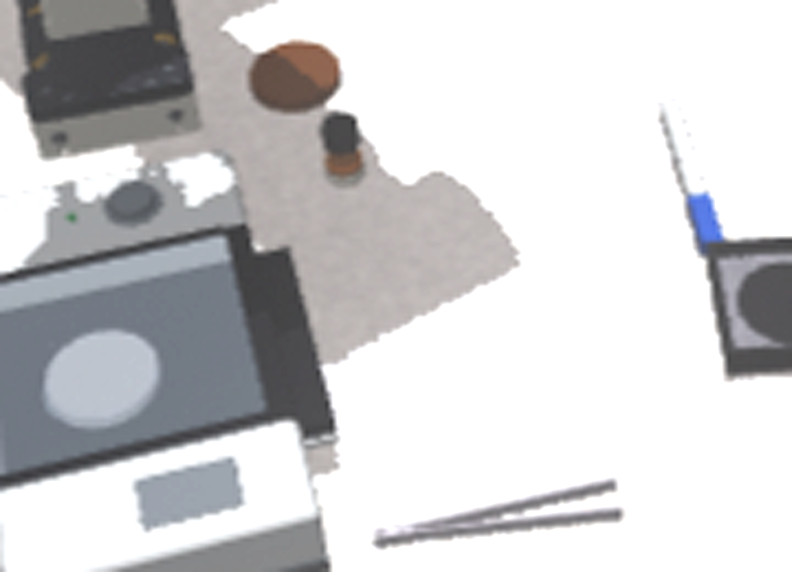

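```bash
python3 wm.py wrist_t.npz key,317,209,.064 bezel,315.5,206,.057
```

```text
key [ 0.4536 -0.1523  0.064 ]
bezel [ 0.4547 -0.1525  0.057 ]
```

>>> send_rows([
  [1,[0,-0.026,-0.04],[0,0,0]],
  [1,[0,0,-0.06],[0,0,0]],
  [1,[0,0,-0.06],[0,0,0]],
  [1,[0,0,-0.03],[0,0,0]],
  [1,[0,0,0],[0,0,0]],
])

```text
clock: 14.25
tool_pos: [0.4584, -0.1504, 0.0434]
orientation: [-179.6, -0.1, 169.1]
force: [-0.3, -0.7, 0.4]
opening: 0.0005
```

```bash
python3 tip.py 18 | grep -E ' 23[4-8]'; python3 look.py 18 scene
```

```text
297 234 [ 0.471 -0.159  0.057]
297 236 [ 0.468 -0.164  0.072]
297 238 [ 0.468 -0.164  0.075]
303 234 [ 0.467 -0.159  0.058]
303 236 [ 0.465 -0.163  0.072]
303 238 [ 0.465 -0.163  0.074]
337 234 [ 0.447 -0.157  0.063]
337 236 [ 0.447 -0.16   0.073]
337 238 [ 0.447 -0.159  0.074]
343 234 [ 0.444 -0.157  0.065]
343 236 [ 0.444 -0.159  0.073]
343 238 [ 0.444 -0.158  0.073]
14.3 [ 0.4586 -0.1504  0.0439] [-1.7961e+02 -6.0000e-02  1.6912e+02] [0.3  0.31 0.38] [  5.6  12.4 -35.2   0.5 -42.6 -16.9]
```

View pics/w18.png

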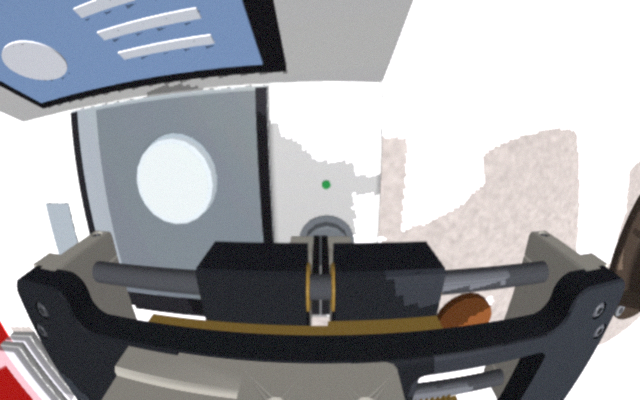

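View pics/scene18.png

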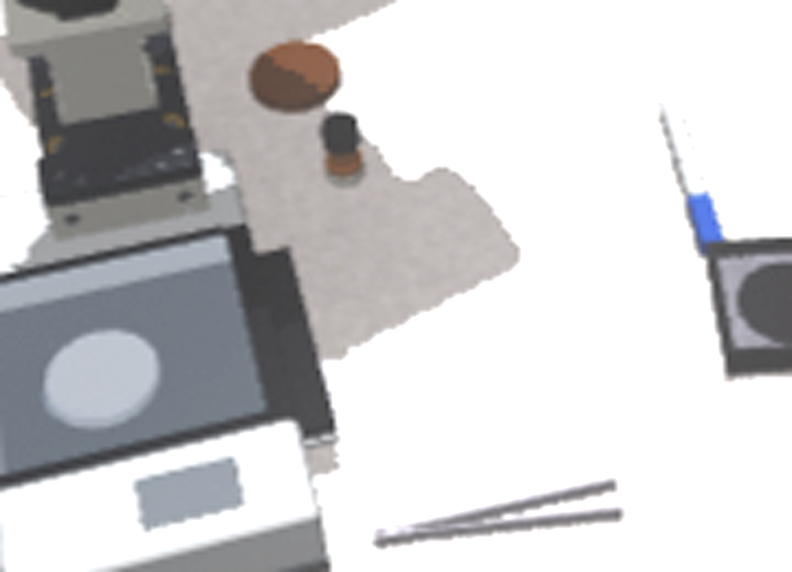

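>>> send_rows([
  [1,[-0.016,-0.006,-0.008],[0,0,0]],
  [1,[0,0,-0.01],[0,0,0]],
  [1,[0,0,0],[0,0,0]],
])

```text
clock: 14.65
tool_pos: [0.4558, -0.1519, 0.0411]
orientation: [-179.6, 0.1, 169.2]
force: [-1.7, -0.2, 0.5]
opening: 0.0004
```

>>> send_rows([
  [1,[0,0,-0.008],[0,0,0]],
])

```text
clock: 14.75
tool_pos: [0.4561, -0.1519, 0.0396]
orientation: [-179.7, 0.2, 169.2]
force: [-1.0, 0.5, 2.8]
opening: 0.0007
```

>>> send_rows([
  [1,[0,0,-0.008],[0,0,0]],
])

```text
clock: 14.85
tool_pos: [0.4561, -0.1519, 0.0378]
orientation: [-179.7, 0.2, 169.2]
force: [-1.1, 1.6, 3.7]
opening: 0.0005
```

>>> send_rows([
  [1,[0,0,-0.008],[0,0,0]],
])

```text
clock: 14.95
tool_pos: [0.4561, -0.1519, 0.0359]
orientation: [-179.7, 0.2, 169.2]
force: [-2.6, 1.1, 7.9]
opening: 0.0003
```

>>> send_rows([
  [1,[0,0,-0.008],[0,0,0]],
])

```text
clock: 15.05
tool_pos: [0.4562, -0.152, 0.0353]
orientation: [-179.6, 0.2, 169.2]
force: [-13.3, 8.6, 41.5]
opening: 0.0006
```

>>> send_rows([
  [1,[0,0,-0.006],[0,0,0]],
])

```text
clock: 15.15
tool_pos: [0.4563, -0.152, 0.0355]
orientation: [-179.6, 0.2, 169.3]
force: [-9.8, 6.7, 29.2]
opening: 0.0004
```

The key has bottomed out: the force jumped well past the 5 N spring. I'll release it and retreat upward.

>>> send_rows([
  [1,[0,0,0.02],[0,0,0]],
  [1,[0,0,0.04],[0,0,0]],
  [1,[0,0,0.1],[0,0,0]],
  [1,[0,0,0.16],[0,0,0]],
  [1,[0,0.1,0.16],[0,0,0]],
  [1,[0,0.16,0.1],[0,0,0]],
  [1,[0,0.16,0],[0,0,0]],
  [1,[0,0.1,0],[0,0,0]],
  [1,[0,0,0],[0,0,0]],
])

```text
clock: 16.05
tool_pos: [0.4564, -0.0176, 0.1898]
orientation: [-179.9, 0.5, 169.0]
force: [-0.7, -0.3, 0.6]
opening: 0.0003
```

```bash
python3 tip.py 19 >/dev/null; python3 look.py 19 scene top; python3 - <<'E'
from h import *
s=dict(np.load('top_19.npz'));cv2.imwrite('pics/topfull19.png',s['color'])
E
```

```text
16.1 [ 0.4562 -0.0185  0.1896] [-179.83    0.45  169.04] [ 0.2  -0.42 -0.24] [ 22.9  -0.2 -27.3   0.4 -62.7 -34.1]
```

View pics/w19.png

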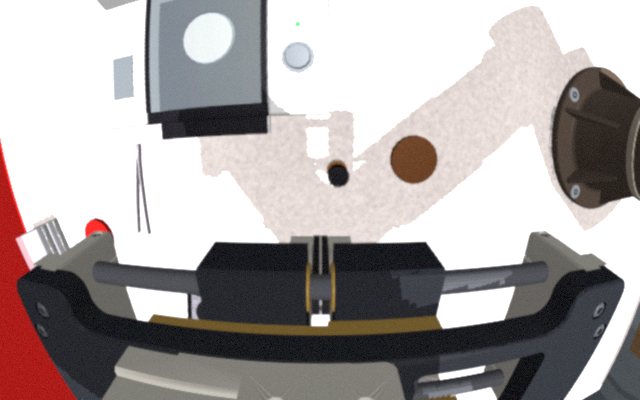

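View pics/scene19.png

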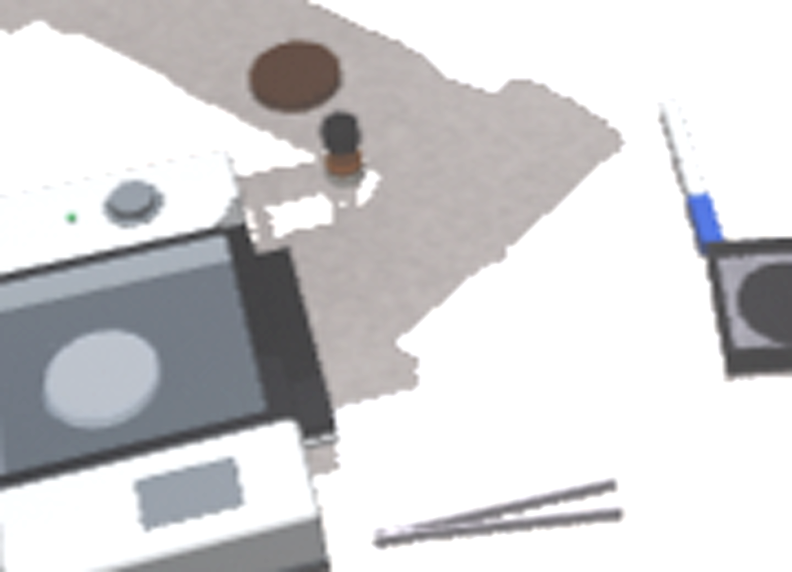

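View pics/topfull19.png

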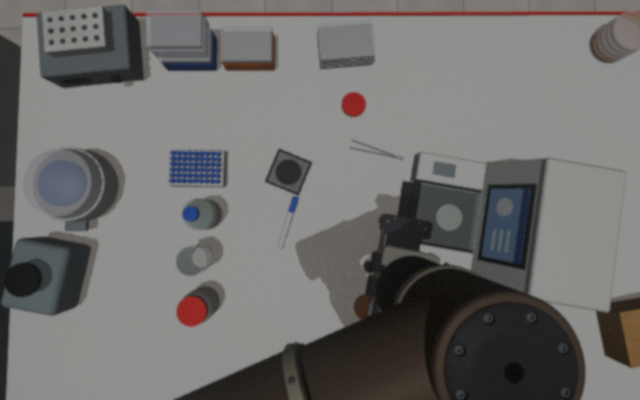

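Everything looks right, but the stop came about 3 mm higher than my camera-derived tip offset predicts. I'll check that offset offline from the saved pre-press picture before handing in.

```bash
python3 - <<'E'
from h import *
s=dict(np.load('scene_18.npz'));Z=s['z_map']
v,u=np.mgrid[0:400,0:640];K=s['mtx']
ray=np.stack([(u-K[0,2])/K[0,0],(v-K[1,2])/K[1,1],np.ones_like(u)],-1)
P=s['xyz']+(ray*Z[...,None])@att(s['attitude']).T
m=(np.hypot(P[...,0]-.4586,P[...,1]+.1504)<.026)&(Z>0)
h,e=np.histogram(P[...,2][m],bins=np.arange(.05,.12,.004));print(h,e.round(3))
# same for wrist final: key top / shoulder heights
s=dict(np.load('wrist_t.npz'));Z=s['z_map'];K=s['mtx']
x=(u-K[0,2])/K[0,0];y=(v-K[1,2])/K[1,1];r=np.hypot(x,y);k=np.sinc(r/np.pi);ray=np.stack([x*k,y*k,np.cos(r)],-1)
P=s['xyz']+(ray/ray[...,2:]*Z[...,None])@att(s['attitude']).T
for c,rr in [((.454,-.151),.009),((.454,-.151),.03)]:
    d=np.hypot(P[...,0]-c[0],P[...,1]-c[1]);mm=(d<rr)&((rr<.01)|(d>.022))&(P[...,2]<.1);print(np.median(P[...,2][mm]),mm.sum())
E
```

```text
[ 6 42  1  0  0  0  0  0  0  0  0  0  0  0  0  0  0] [0.05  0.054 0.058 0.062 0.066 0.07  0.074 0.078 0.082 0.086 0.09  0.094
 0.098 0.102 0.106 0.11  0.114 0.118]
0.06438416408112324 252
0.05643696190750175 1227
```

```bash
python3 -c "
from plant import order
print(order.close_job())"
```

```text
the job is handed in; nothing more can be done
None
```

The job is handed in at about 16 s. I nudged the disc over the rim with the shut fingertips until it dropped in, pushed the tray home, then pressed the start key and let it go.

**Last checks**
- **Disc:** it lies level (slope under 0.1°) and 5.2 mm above the deck. The final pictures show it flat under the hood.
- **Tray:** it hit its stop at about 30 N. The front stands about 21 mm out from the reader, against 20 mm when home.
- **Key:** contact came about 5 mm above the hard stop. The key is back up at 64.4 mm.
- **Bystanders:** none looked moved in the last pictures. The vial and the brown disc were partly hidden in the overhead view, but the wrist and scene pictures show them.

**What disagreed**
- **Tool height:** the reported TCP height is about 24–28 mm below where the cameras show the fingertips. My first pass only hovered over the disc without touching it; after that I used the camera heights.
- **Key stop:** by the camera-derived tip height, the key's stop seemed 1–3 mm high. I took that as measurement error, because the spring force and the travel both fit a full press.
- **Force at the key:** the vertical force at the tool reached 41.5 N briefly when the key bottomed. The fingertips were pressing, not the gripper's body, so I don't expect it to break the 40 N limit.

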